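# Hold the ball pill up to the checking camera

### The arm

A 6-joint arm with a two-finger parallel gripper is mounted at the origin on a cart in front of the work surface, level with it; the furniture and walls round the work are solid. World frame = base frame: x ahead of the robot, y to its left, z up, the work surface at z = 0. Lengths are in m, angles in degrees, forces in N, time in s.
With the tool pointing down it reaches from about 0.3 to 0.85 m from the base axis. Payload 5.4 kg.
Tool frame: the origin (TCP) lies on the centre line of the jaws, within the pads' length; the fingertips stand 8 mm ahead of it and the grasp point (between the pads) lies 11 mm behind it; z points along the fingers, y is the direction in which the jaws open and shut (so a half turn about z gives the same grasp; the last joint's range is limited). The gripper opens to 85 mm and grips with 20 to 120 N. Pads are 22 mm wide; open, the fingers measure 114 mm over their backs; the gripper's body (76 mm by 85 mm) begins 54 mm behind the grasp point. The pads swing forward as they close: fully open they stand 13 mm farther back than shut.
Start: joints at [52.019, 9.076, 91.501, -0, 79.423, -12.038], TCP at [0.252, 0.517, 0.239] pointing down, gripper open.
Joint ranges: [-166.64, 166.64], [-54.1, 131.32], [10.49, 154.53], [-73.88, 253.88], [9.74, 151.15], [-171.62, 171.62]. Speed limits (degrees/s): [147.25, 147.25, 180, 180, 180, 180].

### API

Orientations are given as [roll, pitch, yaw] about the fixed x, y, z axes, in that order (R = Rz(yaw) Ry(pitch) Rx(roll)).
In Python, from cell import arm gives the robot as it stands. Calls block until the motion is done:
- arm.reach(position, orientation): joint-space move of the TCP to a pose.
- arm.movel(position, max_speed=0.15, rot=None, stop_force=None): straight line of the TCP; rot=None keeps the orientation; max_speed is the mean speed in m/s. With stop_force (N) it stops when the force on the tool has changed by that much, and returns True; else False.
- arm.move_j(angles): joint-space move.
- arm.release() and arm.clamp(strength=None): open the fingers fully, or close them until they stop; strength is the grip in N (None keeps the last).
- arm.hold(seconds).
- arm.inverse_kinematics(position, orientation): joint angles nearest the present ones, or None.
- arm.camera(name): name is "side" or "top" or "wrist"; returns (picture, depth): 420x560x3 uint8, red, green, blue; 420x560 float32, m along the optical axis (not along the pixel's ray), 0 where there is no reading.
- arm.camera_info(name): a dict with "fx", "fy", "cx", "cy" (pixels), "R" (3x3) and "t" (3): a world point X has camera coordinates R X + t. Camera axes: x right, y down, z forward; pixel columns grow to the right and rows downward; lengths in m; the calibration is good to about 2 mm. A picture is of the moment at which its call begins: read the wrist's pose just before it. camera_info takes no time and is no camera call; for the wrist camera it gives the pose at the moment of the call.
A pose or a line that the arm cannot do raises arm.IKError and nothing moves.
- arm.hand_in(): hands the job in, once; it reports no verdict.
Trained networks look in the newest picture that a camera, given by its name, has taken for a name from the list of things; names that differ only in an ending like _2 or _b are one class to them, and where a whole thing is asked for, a point or a joint stands for the part that bears it (a point fixed in the world has none). Each returns a list of dicts, best first, with "confidence" (0 to 1); they miss things now and then, are a little off and sometimes report something else, mostly with a low value. They report only what shows in the picture. A call takes as long as a camera call.
- arm.look_for(camera, query): "at" ([column, row] in pixels, amid what is visible of it).
Readings, each from a call of its own:
- arm.get_time_s(): time.
- arm.get_joints(): joint angles.
- arm.get_joint_vel(): joint speeds.
- arm.get_tau(): joint torques, N m.
- arm.get_ee_pos(): TCP position.
- arm.get_ee_rot(): TCP orientation.
- arm.get_contact_force(): force on the tool from outside, world axes, zero at the start.
- arm.get_torque(): the same for the moment, N m.
- arm.get_opening(): finger opening in m.
Only numpy, scipy, OpenCV 4.12 (cv2) and the standard library are available. Lean on these libraries where they do the work, as an engineer would, in place of code of your own. Each camera call takes 0.05 s, during which the arm holds its last target.

### The job

Two alike carry trays stand on the bench, each with one dose loose in its pocket: pick out the tray that holds the ball-shaped pill, not the flat tablet, lift it by its handle and carry it level so that the pill never rolls out of its pocket. Bring it over the white round plate of the checking camera and finish while still holding it there, level and still, centred over the plate with the tray's underside about 10 cm above it. Leave the other tray and the other things where they are, and do not touch the camera stand.

Things in the scene. Friction and masses are not known exactly. Their poses are not given: they have to be found in the camera images.
- tray_a_grip (a point): centre of the handle bar of the first aluminium carry tray; x runs along the bar, z up. Plate 90 x 70 x 10 mm (x, y, thickness), standing on the bench at the start, with one round pocket at its middle, 44 mm wide and 4 mm deep; two posts 6 mm thick at x = +-40 mm carry the straight bar, 80 mm long, 12 mm wide (y), 14 mm high. This point is 76 mm above the tray's underside; below the bar it is open. About 0.12 kg. Both trays are alike.
- tray_b_grip (a point): centre of the handle bar of the second aluminium carry tray; x runs along the bar, z up. Plate 90 x 70 x 10 mm (x, y, thickness), standing on the bench at the start, with one round pocket at its middle, 44 mm wide and 4 mm deep; two posts 6 mm thick at x = +-40 mm carry the straight bar, 80 mm long, 12 mm wide (y), 14 mm high. This point is 76 mm above the tray's underside; below the bar it is open. About 0.12 kg. Both trays are alike.
- tray_a_pocket (a point): middle of the pocket of the first tray, 15 mm above the pocket floor (21 mm above the tray's underside): where the centre of a ball lies that rests in mid-pocket.
- tray_b_pocket (a point): middle of the pocket of the second tray, 15 mm above the pocket floor (21 mm above the tray's underside): where the centre of a ball lies that rests in mid-pocket.
- ball_center (a point): centre of the ball-shaped pill: cream-coloured, 30 mm across, 18 g, lying loose in the pocket of one of the two trays (which one differs from start to start); it rolls out if the tray is tipped or jerked. Its axes mean nothing.
- tablet_center (a point): centre of the flat round tablet: same cream colour, 26 mm across, 10 mm thick, lying in the pocket of the other tray.
- plate_center (a point): centre of the top of the white round plate, 80 mm across, 10 mm above the bench, on the fixed foot of the checking camera (foot 100 mm wide). x points to the camera: a black box 46 mm wide on a post, its centre 137 mm along x, its lens reaching back to 102 mm, its top 116 mm above the bench. Nothing is above the plate.
- station: the checking camera's stand, fixed, with foot, plate, post and camera; origin on the bench under the plate's centre, x towards the camera
- tall_bottle: white tablet bottle with screw cap, 42 mm wide, 74 mm high, loose bystander; origin at its underside
- tape: roll of tape lying flat, 53 mm wide, 18 mm high, loose bystander; origin at its underside
- small_cup: small clear dose cup, 46 mm wide, 33 mm high, loose bystander; origin at its underside

How it is judged (in metres and radians):
On the way:
1. the tray with the ball pill is lifted 4 cm clear of the bench, the ball in its pocket (((height (world z) of tray_a_grip above 0.116 m and distance between ball_center and tray_a_pocket below 0.022 m) or (height (world z) of tray_b_grip above 0.116 m and distance between ball_center and tray_b_pocket below 0.022 m))), for 0.2 s.
At the end, for the whole second after the job is handed in: The tray with the ball pill is held by the fingers (over 1 N), at rest and level within 0.12 rad, its middle within 25 mm of the plate's centre in plan, its underside 4 to 16 cm above the plate, not touching the stand, and the ball lies in the pocket (within 22 mm of its middle) (((height (world z) of tray_a_grip between 0.126 and 0.246 m and horizontal distance between tray_a_grip and plate_center below 0.025 m and angle between tray_a_grip's own z axis and vertical below 0.12 rad and distance between ball_center and tray_a_pocket below 0.022 m and linear speed of tray_a below 0.03 m/s and angular speed of tray_a below 0.2 rad/s and contact force between the fingers and tray_a above 1 N and contact force between tray_a and station below 0.1 N) or (height (world z) of tray_b_grip between 0.126 and 0.246 m and horizontal distance between tray_b_grip and plate_center below 0.025 m and angle between tray_b_grip's own z axis and vertical below 0.12 rad and distance between ball_center and tray_b_pocket below 0.022 m and linear speed of tray_b below 0.03 m/s and angular speed of tray_b below 0.2 rad/s and contact force between the fingers and tray_b above 1 N and contact force between tray_b and station below 0.1 N))); the arm keeps its last pose, push and grip.
It fails at once if the ball pill leaves the pocket (distance between ball_center and tray_a_pocket above 0.03 m and distance between ball_center and tray_b_pocket above 0.03 m).
It fails at once if a tray is tipped more than 0.4 rad (angle between any of tray_a_grip, tray_b_grip's own z axis and vertical above 0.4 rad).
It fails at once if the flat tablet, and with it the other tray, is moved more than 3 cm (distance of tablet_center from where it was at the start of the episode above 0.03 m).
It fails at once if a bystander is moved more than 3 cm (distance of any of tall_bottle, tape, small_cup from where it was at the start of the episode above 0.03 m).
It fails at once if the camera stand is struck or pressed with more than 3 N (contact force between any of the arm, the fingers, tray_a, tray_b and station above 3 N).
It also fails if it takes over 35 s, if anything falls off the work surface, if the arm or the gripper's body presses on something with over 40 N, if the wrist force passes 120 N, or if a joint passes its speed limit or range.

## Working session

There is one attempt and no reset: what is moved stays moved. The work goes in short steps, each a Python script; the robot and the scene stay as the last script left them, time stands still between calls to the robot, and variables do not carry over. Pictures are saved under pics/ and viewed, and the job is handed in when it is done.

```bash
mkdir -p pics; cat > h.py <<'E'
from cell import arm
import numpy as np, cv2
def snap(n,f):
    info=arm.camera_info(n); p,d=arm.camera(n)
    cv2.imwrite(f'pics/{f}.png',p[:,:,::-1]); np.savez(f'pics/{f}.npz',p=p,d=d,**{k:np.array(v) for k,v in info.items()})
    return p,d,info
def w(info,d,uv,z=None,zw=None):
    u,v=uv; R=np.array(info['R']);t=np.array(info['t'])
    r=np.array([(u-info['cx'])/info['fx'],(v-info['cy'])/info['fy'],1.])
    if zw is not None:
        c=-R.T@t; q=R.T@r; return c+q*(zw-c[2])/q[2]
    if z is None: z=d[int(round(v)),int(round(u))]
    return R.T@(r*z-t)
E
python3 - <<'E'
from h import *
for n in ['top','side']:
    p,d,i=snap(n,n+'0')
    print(n,np.round(-np.array(i['R']).T@np.array(i['t']),3))
    for q in ['tray_a_grip','ball_center','tablet_center','plate_center','station','tall_bottle','tape','small_cup']:
        for r in arm.look_for(n,q)[:3]:
            print(n,q,np.round(r['at'],1),round(r['confidence'],2),np.round(w(i,d,r['at']),3))
print(arm.get_time_s(),arm.get_ee_rot())
E
```

```text
top [ 0.487 -0.038  0.933]
top tray_a_grip [196.3 245.7] 0.62 [0.448 0.17  0.073]
top tray_a_grip [326.3 250.6] 0.5 [ 0.444 -0.111  0.083]
top ball_center [205.  243.3] 0.55 [0.451 0.162 0.023]
top plate_center [284.5 131.6] 0.89 [ 0.719 -0.014  0.007]
top station [281.6 129.7] 0.89 [ 0.724 -0.007  0.004]
top tall_bottle [379.5 174.4] 0.67 [ 0.611 -0.225  0.072]
top tape [279.9 238. ] 0.57 [ 0.467 -0.01   0.017]
top small_cup [186.3 164.6] 0.6 [0.636 0.218 0.   ]
top small_cup [377.2 173.4] 0.56 [ 0.614 -0.22   0.072]
side [ 0.378 -0.678  0.592]
side tray_a_grip [224.6 195.3] 0.56 [0.439 0.169 0.026]
side tray_a_grip [246.6 274.2] 0.29 [ 0.442 -0.115  0.016]
side ball_center [228.1 189.3] 0.6 [0.45  0.175 0.038]
side tablet_center [358.6 223. ] 0.75 [ 0.734 -0.014  0.008]
side tablet_center [244.5 240. ] 0.59 [0.459 0.007 0.003]
side tablet_center [244.3 273.5] 0.46 [ 0.438 -0.112  0.017]
side plate_center [227.9 191.3] 0.5 [0.449 0.172 0.034]
side plate_center [244.3 241.1] 0.42 [0.458 0.006 0.   ]
side station [357.1 224.5] 0.86 [ 0.729 -0.016  0.005]
side tall_bottle [355.1 287.8] 0.68 [ 0.617 -0.249  0.065]
side tall_bottle [221.4 194.4] 0.17 [0.433 0.199 0.01 ]
side tape [244.7 239.9] 0.86 [0.459 0.006 0.004]
0.9 [1.79999718e+02 8.98123117e-04 1.54057790e+02]
```

View pics/top0.png

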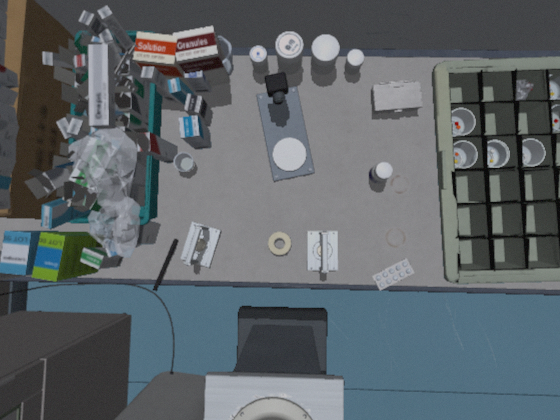

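View pics/side0.png

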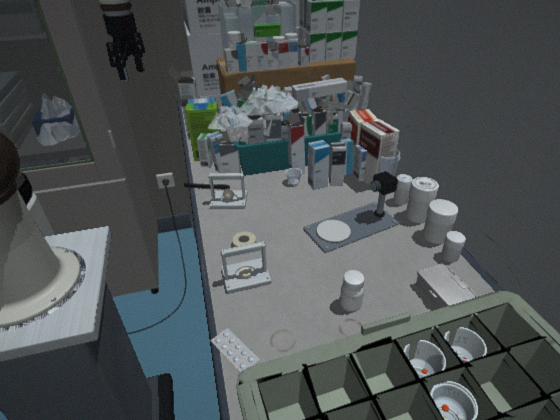

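```bash
python3 - <<'E'
import numpy as np,cv2
for f,(c0,r0,c1,r1) in {'top0':(150,200,370,300),'side0':(170,150,300,310)}.items():
    p=np.load(f'pics/{f}.npz')['p'][r0:r1,c0:c1]
    s=min(800/p.shape[1],600/p.shape[0]); cv2.imwrite(f'pics/{f}_crop.png',cv2.resize(p[:,:,::-1],None,fx=s,fy=s,interpolation=cv2.INTER_CUBIC))
E
```

```text
(no output)
```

View pics/side0_crop.png

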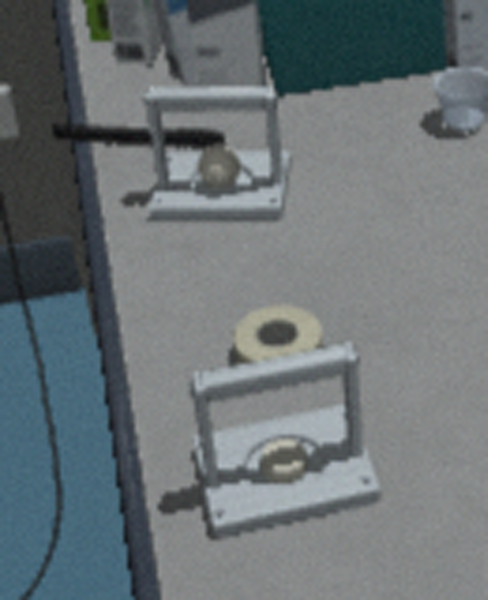

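View pics/top0_crop.png

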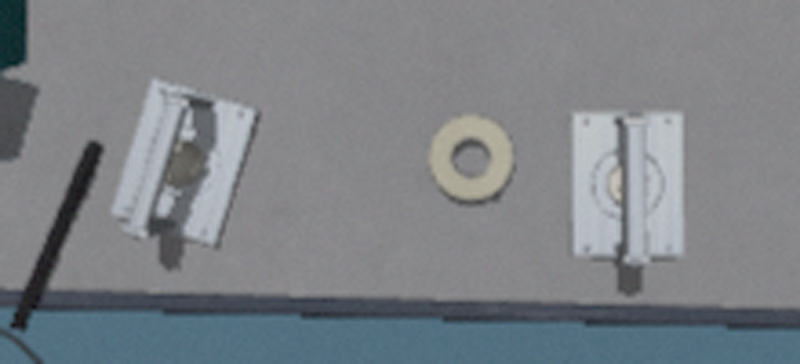

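The left tray, at top pixel (200,245), holds the ball: in the side view it shows as a full sphere at (228,190). The right tray at top pixel (322,250) shows a flat disc. Next I'll measure the left tray's bar, its plate and the station plate.

```bash
python3 - <<'E'
from h import *
def cloud(f):
    a=np.load(f'pics/{f}.npz');d=a['d'];v,u=np.mgrid[:420,:560]
    c=np.stack([(u-a['cx'])/a['fx']*d,(v-a['cy'])/a['fy']*d,d],-1)
    return (c-a['t'])@a['R'],d,a['p']
for f in ['top0','side0']:
    P,d,im=cloud(f)
    X=P.reshape(-1,3)[d.ravel()>0]; I=im.reshape(-1,3)[d.ravel()>0].astype(int)
    for nm,(cx,cy) in {'L':(.447,.165),'R':(.444,-.112)}.items():
        m=(np.hypot(X[:,0]-cx,X[:,1]-cy)<.07)
        for lo,hi in [(.066,.1),(.004,.02)]:
            k=m&(X[:,2]>lo)&(X[:,2]<hi); 
            if k.sum()<5: print(f,nm,lo,k.sum());continue
            r=cv2.minAreaRect(X[k][:,:2].astype(np.float32)); print(f,nm,lo,k.sum(),'mean',X[k].mean(0).round(4),'rect',np.round(r[0],4),np.round(r[1],4),round(r[2],1))
            print('  corners',cv2.boxPoints(r).round(3).tolist())
    m=(np.hypot(X[:,0]-.72,X[:,1]+.01)<.06)&(I.min(1)>190)
    r=cv2.minEnclosingCircle(X[m][:,:2].astype(np.float32)); print(f,'plate',m.sum(),X[m].mean(0).round(4),r)
    m=(np.hypot(X[:,0]-.8,X[:,1]+.0)<.25)&(X[:,2]>.09)&(X[:,2]<.13)&(abs(X[:,1])<.1)
    print('cam box',m.sum(),X[m].mean(0) if m.any() else 0)
    m=(abs(X[:,0]-.55)<.05)&(abs(X[:,1]-.06)<.1); print('bench z',np.median(X[m][:,2]))
E
```

```text
top0 L 0.066 272 mean [0.448  0.1743 0.0807] rect [0.4481 0.1749] [0.0158 0.0876] 74.9
  corners [[0.40400001406669617, 0.17900000512599945], [0.4880000054836273, 0.15600000321865082], [0.492000013589859, 0.17100000381469727], [0.40799999237060547, 0.1940000057220459]]
top0 L 0.004 795 mean [0.4475 0.1716 0.0089] rect [0.4508 0.1849] [0.0958 0.09  ] 74.6
  corners [[0.39500001072883606, 0.1509999930858612], [0.48100000619888306, 0.12700000405311584], [0.5070000290870667, 0.21899999678134918], [0.41999998688697815, 0.24300000071525574]]
top0 R 0.066 254 mean [ 0.44   -0.1073  0.082 ] rect [ 0.4402 -0.1073] [0.0871 0.015 ] 0.9
  corners [[0.3970000147819519, -0.10100000351667404], [0.3970000147819519, -0.11599999666213989], [0.48399999737739563, -0.11400000005960464], [0.48399999737739563, -0.0989999994635582]]
top0 R 0.004 902 mean [ 0.4398 -0.1074  0.0097] rect [ 0.4519 -0.1046] [0.123  0.0764] 2.5
  corners [[0.3889999985694885, -0.0689999982714653], [0.3919999897480011, -0.14499999582767487], [0.5149999856948853, -0.14000000059604645], [0.5120000243186951, -0.06400000303983688]]
to
[... 789 characters left out ...]
0.4409 -0.1049] [0.0897 0.0174] 1.8
  corners [[0.3959999978542328, -0.09799999743700027], [0.3959999978542328, -0.11500000208616257], [0.4860000014305115, -0.1120000034570694], [0.4860000014305115, -0.0949999988079071]]
side0 R 0.004 1103 mean [ 0.4406 -0.1095  0.0105] rect [ 0.4412 -0.1049] [0.0904 0.0738] 1.5
  corners [[0.39500001072883606, -0.0689999982714653], [0.3970000147819519, -0.14300000667572021], [0.4869999885559082, -0.14100000262260437], [0.48500001430511475, -0.06700000166893005]]
side0 plate 0 [nan nan nan] ((0.0, 0.0), 0.0)
cam box 1635 [ 0.88276982 -0.01068091  0.10668968]
bench z 0.0004807540798031064<stdin>:17: RuntimeWarning: Mean of empty slice.
  ret = um.true_divide(
```

```bash
python3 - <<'E'
from h import *
for f in ['top0','side0']:
    a=np.load(f'pics/{f}.npz'); d=a['d']; p=a['p']
    c=(284,145) if f=='top0' else (333,231)
    i={k:a[k] for k in ['fx','fy','cx','cy','R','t']}
    g=p.min(2); print(f,p[c[1]+5,c[0]], )
    x0,x1,y0,y1=(260,312,125,180) if f=='top0' else (305,365,212,250)
    m=np.zeros(g.shape,np.uint8); m[y0:y1,x0:x1]=g[y0:y1,x0:x1]>150
    n,l,s,_=cv2.connectedComponentsWithStats(m); k=1+np.argmax(s[1:,4])
    cs,_=cv2.findContours((l==k).astype(np.uint8),0,cv2.CHAIN_APPROX_NONE)
    q=np.array([w(i,d,pt[0],zw=.01) for pt in max(cs,key=len)])
    print(s[k],cv2.minEnclosingCircle(q[:,:2].astype(np.float32)),np.round(cv2.fitEllipse(q[:,:2].astype(np.float32)*1000)[0:2],1))
arm.reach([.448,.1747,.22],[180,0,164.8])
print(arm.get_joints().round(1) if hasattr(arm.get_joints(),'round') else arm.get_joints(),arm.get_ee_pos(),arm.get_ee_rot())
p,d,i=snap('wrist','w1')
v,u=np.mgrid[:420,:560]
c=np.stack([(u-i['cx'])/i['fx']*d,(v-i['cy'])/i['fy']*d,d],-1)
X=((c-np.array(i['t']))@np.array(i['R'])).reshape(-1,3)[d.ravel()>0]
k=(np.hypot(X[:,0]-.448,X[:,1]-.175)<.07)&(X[:,2]>.072)&(X[:,2]<.1)
r=cv2.minAreaRect(X[k][:,:2].astype(np.float32));print(k.sum(),X[k].mean(0),r)
E
```

```text
top0 [189 194 199]
[273 137  33  34 864] ((0.6656398773193359, -0.02633216604590416), 0.03968251496553421) [[665.4 -26.4]
 [ 75.9  77. ]]
side0 [170 175 178]
[317 220  33  21 546] ((0.6651626825332642, -0.023162681609392166), 0.03884211182594299) [[664.6 -23.3]
 [ 74.3  75.2]]
[  6.9  -4.3 107.5   0.   76.8 -67.9] [0.44792056 0.1753724  0.22013709] [1.79975407e+02 4.83276681e-03 1.64840162e+02]
1161 [0.44659019 0.17839184 0.08164705] ((0.44973668456077576, 0.177715003490448), (0.015824463218450546, 0.0900534838438034), 74.52174377441406)
```

View pics/w1.png

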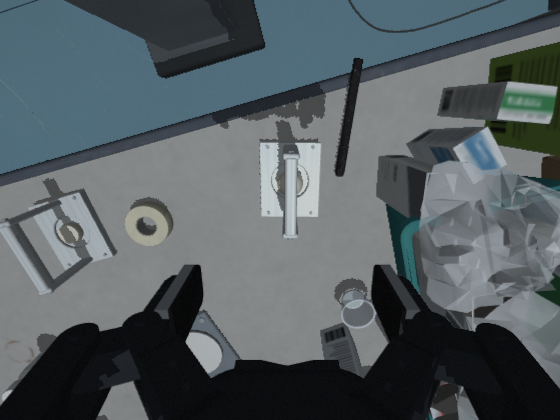

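The wrist view agrees with the top view: a ball in the tray at (290,182), with the bar between the jaws. I'll lower slowly, grip, check and lift gently.

```bash
python3 - <<'E'
from h import *
R=[180,0,164.8]
arm.movel([.4485,.1765,.13],.12,rot=R)
print(arm.movel([.4485,.1765,.065],.05,stop_force=6), arm.get_ee_pos(),arm.get_contact_force())
arm.clamp(30); arm.hold(.3)
print(arm.get_opening(),arm.get_ee_pos(),arm.get_ee_rot(),arm.get_contact_force(),arm.get_time_s())
p,d,i=snap('side','s2')
for q in ['ball_center']: print([(np.round(r['at']),r['confidence']) for r in arm.look_for('side',q)[:2]])
q=p[120:260,150:320]; cv2.imwrite('pics/s2c.png',cv2.resize(q[:,:,::-1],None,fx=4,fy=4,interpolation=cv2.INTER_CUBIC))
E
```

```text
False [0.44880771 0.17654361 0.0653392 ] [-0.7248601  -0.41216987 -0.40455467]
0.011326627104512342 [0.44838573 0.17646455 0.0648838 ] [-1.79993582e+02 -1.45693434e-02  1.64796325e+02] [ 0.65796904 -0.34838031 -1.78520064] 5.725
[(array([248., 270.]), 0.3)]
```

View pics/s2c.png

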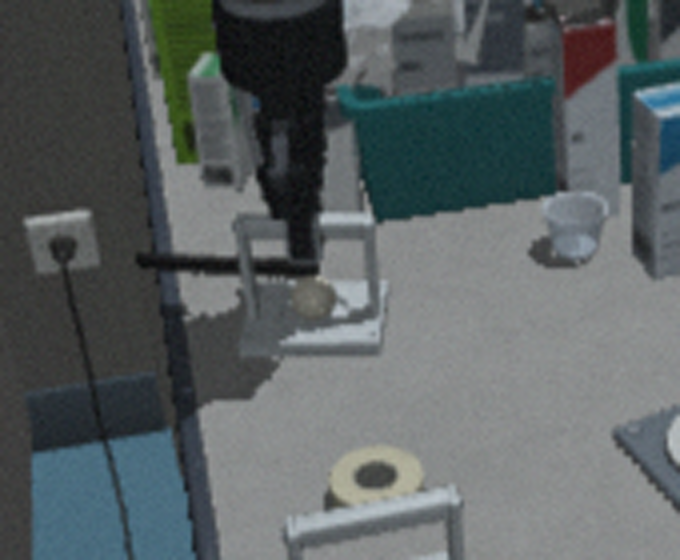

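The bar is gripped (opening 11 mm) and the ball is still in mid-pocket. I'll lift slowly and check again.

```bash
python3 - <<'E'
from h import *
arm.movel([.4484,.1765,.10],.04)
arm.movel([.4484,.1765,.178],.05)
arm.hold(.3)
print(arm.get_opening(),arm.get_ee_pos(),arm.get_contact_force(),arm.get_torque(),arm.get_time_s())
p,d,i=snap('side','s3')
q=p[100:240,150:320]; cv2.imwrite('pics/s3c.png',cv2.resize(q[:,:,::-1],None,fx=4,fy=4,interpolation=cv2.INTER_CUBIC))
try: print(arm.inverse_kinematics([.665,-.025,.178],[180,0,164.8]))
except Exception as e: print(e)
E
```

```text
0.011520968465659408 [0.44837679 0.17650405 0.1779516 ] [ 0.65506388 -0.42145483 -0.94915977] [-0.01110027 -0.02702437 -0.05522717] 8.8583
[-12.53282727  24.93858354  79.11680419   0.          75.94461227
 -87.33282727]
```

View pics/s3c.png

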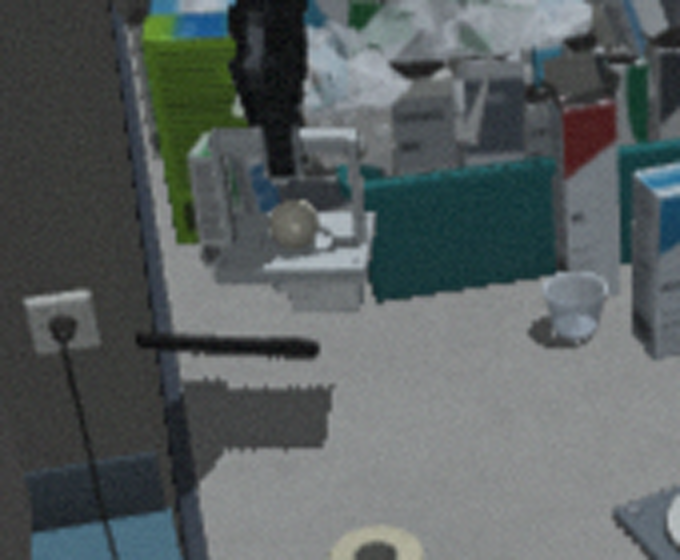

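The tray is lifted and level with the ball in its pocket. I'll carry it over slowly.

```bash
python3 - <<'E'
from h import *
arm.movel([.665,-.025,.178],.05)
arm.hold(.5)
print(arm.get_opening(),arm.get_ee_pos(),arm.get_ee_rot(),arm.get_contact_force(),arm.get_time_s())
p,d,i=snap('side','s4')
q=p[120:260,270:440]; cv2.imwrite('pics/s4c.png',cv2.resize(q[:,:,::-1],None,fx=4,fy=4,interpolation=cv2.INTER_CUBIC))
v,u=np.mgrid[:420,:560]
c=np.stack([(u-i['cx'])/i['fx']*d,(v-i['cy'])/i['fy']*d,d],-1)
X=((c-np.array(i['t']))@np.array(i['R']))
k=(np.hypot(X[...,0]-.665,X[...,1]+.025)<.07)&(X[...,2]>.09)&(X[...,2]<.135)&(d>0)
r=cv2.minAreaRect(X[k][:,:2].astype(np.float32));print('tray plate',k.sum(),X[k].mean(0),X[k][:,2].min(),r)
for b in arm.look_for('side','ball_center')[:2]: print(b,w(i,d,b['at']))
E
```

```text
0.01145427682047279 [ 0.66499408 -0.02498006  0.17798734] [ 1.79999606e+02 -4.19667742e-04  1.64802863e+02] [ 0.17377138  0.05637673 -1.80340298] 15.475
tray plate 799 [ 0.66120016 -0.03391122  0.12303312] 0.11222141893586655 ((0.6648336052894592, -0.023235712200403214), (0.07461901009082794, 0.09016546607017517), 74.7140121459961)
{'at': [337.1, 183.7], 'confidence': 0.66} [ 0.66137765 -0.03348607  0.14464099]
{'at': [342.6, 191.6], 'confidence': 0.47} [ 0.675732   -0.03325821  0.1216643 ]
```

View pics/s4c.png

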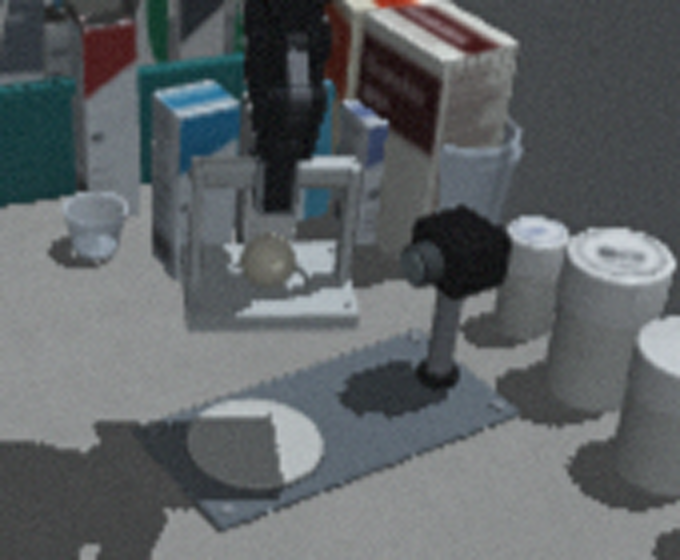

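```bash
python3 - <<'E'
from h import *
arm.hold(.3); print(arm.get_opening(),np.abs(arm.get_joint_vel()).max(),arm.get_time_s()); print(arm.hand_in())
E
```

```text
0.011189987576996546 0.1578191623500324 15.875
the job is handed in; nothing more can be done
None
```

I gripped the left tray, the one with the ball pill, by its handle bar with 30 N. I then lifted it slowly, carried it in a straight line over the checking plate, and handed the job in at about 15.9 s while still holding it there. `hand_in` reports no verdict.

Last checks:
- **Position:** the tray's middle measured (0.665, -0.023) and the plate's centre about (0.665, -0.025), so they are roughly 2 mm apart.
- **Height and level:** the tray's underside was about 10 cm above the plate. The tool read vertical to within 0.01°, and the tray looked level in the side picture.
- **Ball:** it showed in the pocket in the side pictures after gripping, lifting and carrying.
- **Grip:** the finger opening stayed at about 11 mm on the 12 mm bar, and the arm was practically still at the end.
- **Other things:** I saw no contact with the stand. I did not measure the other tray or the bystanders again after the carry.

The detectors gave some low-confidence wrong hits, such as calling the plate or the tape the tablet. I used the pictures and depth readings instead.

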